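# Slide the matching link plate off its stack onto the drilling block

### The job

One of the two racks on the bench holds link plates of the same shape as the sample plate lying beside the racks. Slide the top plate of that rack out sideways along the rack, plain end first, keeping it level on the stack and leaving the plates beneath it where they lie, until enough sticks out to be gripped; do not let it fall on the bench. Then carry it to the drilling block, lay it gently flat and straight along the middle of the wooden bar with its plain end up against the steel stop, let go, and leave everything else as it is.

Things in the scene. Friction and masses are not known exactly. Their poses are not given: they have to be found in the camera images.
- link_centre (a point): Centre (mid-length, mid-width, half-way up) of the plate to fetch: the top one of three aluminium link plates in rack_a, same shape as the sample. 8 mm thick, 160 mm long along its y: a plain rectangle 56 mm wide, 120 mm long at the -y end and a central tongue 38 mm wide, 40 mm long at the +y end. 0.14 to 0.23 kg; balances 5 mm from this point towards the plain end.
- link_plain_end (a point): Middle of the plain end edge of that plate (80 mm along its -y from link_centre), half-way up its thickness. Same axes as link_centre. At the start it is about flush with the -y end of the rack; slid out along the rack's -y it sticks out freely, and tips off if more than about 70 mm sticks out.
- rack_a: Rack with the plates that match the sample: plywood bed 60 mm wide, 160 mm long (y), 50 mm above the bench, between two dark steel cheeks 6 mm thick, as long as the bed, 78 mm high (4 mm above the top plate). The plates have 2 mm play to each cheek; both ends of the rack are open. Tongues point to +y, plain ends to -y. Origin at the centre of its underside on the bench. Fixed.
- rack_b: The other rack, same build, holding three fork-ended plates (a 30 mm wide slot in place of the tongue). The two racks change places from start to start. Fixed.
- tongue_mid: Second plate in rack_a, directly beneath the top one, same shape; 56 mm wide, 160 mm long, 8 mm thick, origin at the centre of its underside, y along its length. Leave it.
- tongue_low: Lowest plate in rack_a; 56 mm wide, 160 mm long, 8 mm thick, origin at the centre of its underside, y along its length. Leave it.
- fork_top: Top fork-ended plate in rack_b; 56 mm wide, 160 mm long, 8 mm thick, origin at the centre of its underside, y along its length. Leave it.
- fork_mid: Second fork-ended plate in rack_b; 56 mm wide, 160 mm long, 8 mm thick, origin at the centre of its underside, y along its length. Leave it.
- fork_low: Lowest fork-ended plate in rack_b; 56 mm wide, 160 mm long, 8 mm thick, origin at the centre of its underside, y along its length. Leave it.
- sample: The sample plate, same shape as the plate to fetch, lying flat on the bench beyond the racks; 56 mm wide, 160 mm long, 8 mm thick, origin at the centre of its underside, y along its length. Leave it.
- drill_block: Drilling block: steel foot 110 x 200 x 10 mm carrying a wooden bar 40 mm wide, 150 mm long (y), its top 40 mm above the bench: a plate laid on it overhangs 8 mm each side, so fingers can reach down beside the bar. At the -y end a steel stop 60 mm wide, face 75 mm from the origin along -y, top 55 mm above the bench. Origin at the centre of its underside on the bench. Fixed.
- screwdriver: Screwdriver lying on the bench between the racks and the block; loose, leave it.
- hammer: Hammer lying on the far side of the bench; loose, leave it.
- wrench: Wrench lying on the near right side; loose, leave it.
- jar: Glass jar, 64 mm across, 85 mm high, behind the drilling block; loose.
- offcut: Plywood offcut 60 x 100 x 22 mm on the near side of the racks; loose.
- can: Tin can, 74 mm across, 80 mm high, left of the racks; loose.
Not all that is in view belongs to the job. What is shaped like the part that bears link_centre but turquoise is not meant.

How it is judged:
On the way:
1. The top matching plate has been slid at least 35 mm out of its rack towards the plain end, still lying level on the stack (y of link_centre in the frame of rack_a below -0.035 m and z of link_centre in the frame of rack_a between 0.066 and 0.074 m and angle between link_centre's own z axis and vertical below 0.06 rad), for 0.2 s.
At the end, for the whole second after the job is handed in: The matching plate rests flat on the bar of the drilling block, within 10 mm of the bar's centre line and 0.1 rad of its direction, its plain end within 3 mm of the stop's face; the five other racked plates are within 6 mm of where they started (y of link_plain_end in the frame of drill_block between -0.079 and -0.072 m and x of link_plain_end in the frame of drill_block between -0.01 and 0.01 m and x of link_centre in the frame of drill_block between -0.01 and 0.01 m and z of link_centre in the frame of drill_block between 0.04 and 0.048 m and angle between link_centre's own z axis and vertical below 0.06 rad and angle between the y axis of link_centre and the y axis of drill_block, either way round below 0.1 rad and linear speed of tongue_top below 0.02 m/s and distance of each of tongue_mid, tongue_low, fork_top, fork_mid, fork_low from where it was at the start of the episode below 0.006 m); the robot touches nothing.
It fails at once if A plate that should stay in its rack, or the sample, is moved more than 10 mm (distance of any of tongue_mid, tongue_low, fork_top, fork_mid, fork_low, sample from where it was at the start of the episode above 0.01 m).
It fails at once if The plate falls to the bench (its centre below 30 mm) (height (world z) of link_centre below 0.03 m).
It fails at once if The plate comes down on the drilling block fast (over 0.5 m/s within 30 mm above its resting height), as if dropped (horizontal distance between link_centre and drill_block below 0.08 m and height (world z) of link_centre below 0.074 m and linear speed of tongue_top above 0.5 m/s).
It fails at once if The plate is pressed against the drilling block with more than 60 N (contact force between tongue_top and drill_block above 60 N).
It fails at once if The jar, offcut, can or a hand tool is moved more than 30 mm (distance of any of jar, offcut, can, screwdriver, hammer, wrench from where it was at the start of the episode above 0.03 m).
It also fails if it takes over 58 s, if anything falls off the work surface, if the arm or the gripper's body presses on something with over 40 N, if the wrist force passes 120 N, or if a joint passes its speed limit or range.

### The arm

A 7-joint arm with a two-finger parallel gripper is mounted at the origin on the work surface. World frame = base frame: x ahead of the robot, y to its left, z up, the work surface at z = 0. Lengths are in m, angles in rad, forces in N, time in s.
With the tool pointing down it reaches from about 0.425 to 0.875 m from the base axis. Payload 4.7 kg.
Tool frame: the origin (TCP) lies midway between the tips of the shut fingers; the grasp point (between the pads) lies ctrl.grasp_offset behind it (ctrl.grasp_offset is the distance from the TCP to the grasp point, in m); z points along the fingers, y is the line along which they close (so a half turn about z gives the same grasp; the last joint's range is limited). The gripper opens to 87 mm and grips with 3 to 60 N. Pads are 19 mm wide; open, the fingers measure 117 mm over their backs; the gripper's body (75 mm by 190 mm) begins 51 mm behind the grasp point.
Start: joints at [-1.233, 0.321, -0.07, 1.45, 0.023, 1.371, -0.057], TCP at [0.207, 0.616, 0.223] pointing down, gripper open.
Joint ranges: [-2.86, 2.86], [-0.3, 2.09], [-1.38, 1.24], [0.06, 2.45], [-1.56, 4.7], [0.09, 2.05], [-2.69, 2.69]. Speed limits (rad/s): [2.57, 2.57, 3.14, 3.14, 3.14, 3.14, 3.14].

### API

Orientations are given as a rotation vector (axis times angle).
In Python, from bench import ctrl gives the robot as it stands. The module is installed in compiled form; this text tells all that it offers.
- The arm moves only by the tool jog_arm, never from a script. Its argument "moves" is one flat list of numbers, 7 for each row, row after row: the shift along the tool's x, y, z in units of 30 cm (1.0 is 30 cm), then the turn, a rotation vector about the tool's x, y, z in units of 60 degrees (1.0 is 60 degrees), then the gripper's target within -1 to 1 (fully open at 1, half-way at 0, shut at -1). In form: [x, y, z, wx, wy, wz, fingers, x, y, z, wx, wy, wz, fingers, ...]. A call has exactly 8 rows; each row is the pose to reach, as a shift and turn from the pose commanded when the call began, along the tool's axes at that moment; what a row does not reach only later rows make up. A row lasts 1/8 s, in which the tool goes at most 62.5 mm and 10.7 degrees, less where a joint would pass 70% of its speed; a pose out of reach is approached as far as the arm can. A call with a number of a shift or a turn outside -1 to 1 is refused whole. A call with a gripper value outside its range is refused whole. The fingers move at their own pace and stop on an object; "newtons" is the grip in N (left out, the last holds). Time passes only in rows, so rows that repeat a pose let the fingers close, or fill a call up. It gives the time, the measured TCP pose, the force, the opening and the grip force at its end, in the units of the state.
- ctrl.get_state(): the state, without advancing time (a new reading comes with each control period).
- ctrl.get_image(name): name is "side" or "top" or "wrist"; returns a dict with "pixels" (384x512x3 uint8, red, green, blue), "fx", "fy", "cx", "cy" (pixels), "dist" ([k1, k2, p1, p2, k3] as OpenCV has them; the pictures are not rectified), "xyz" and "rotation" of the camera in the world; the wrist camera has in their place "tool_from_camera" (4x4, takes a point from camera to tool coordinates, whose origin is the TCP and whose axes are the flange's). Camera axes: x right, y up, looking along -z (the intrinsics and any distortion apply to the point x, -y, -z); pixel columns grow to the right and rows downward; lengths in m; the calibration is good to about 2 mm. A picture is of the moment at which its call begins: read the wrist's pose just before it. There is no depth.
- ctrl.close_job(): hands the job in; it is judged then, once.
The state is a dict: "time": time; "joint_positions": joint angles; "qd": joint speeds; "joint_torque": joint torques, N m; "position": TCP position; "tool_rot": TCP orientation; "ft_force": force on the tool from outside, world axes, zero at the start; "torque": the same for the moment, N m; "grip_width": opening from 0.0 (shut) to 1.0 (fully open); "grip_force": force on a finger pad.
Only numpy, scipy, OpenCV 4.12 (cv2) and the standard library are available. Lean on these libraries where they do the work, as an engineer would, in place of code of your own. Each camera call takes 0.05 s, during which the arm holds its last target. There are 200 camera calls.

## Working session

There is one attempt and no reset: what is moved stays moved. The work goes in short steps, Python scripts to look and compute and a tool call to move; the robot and the scene stay as the last step left them, time stands still between calls to the robot, and variables do not carry over. Pictures are saved under pics/ and viewed, at most 10 in all, crops included, and the job is handed in when it is done.

Besides the shell and the picture viewer there is one more tool, called after "Call:" by a JSON object that holds its "name" and its "arguments", one argument or row to a line. jog_arm: Moves the arm, as the interface text tells. Its arguments: {"type":"object","properties":{"moves":{"type":"array"},"newtons":{"type":"number"}},"required":["moves"]}

```bash
mkdir -p pics
cat > h.py <<'E'
import numpy as np, cv2
from scipy.spatial.transform import Rotation as R
from bench import ctrl
def shot(name):
    s=ctrl.get_state(); im=ctrl.get_image(name)
    if name=="wrist":
        T=np.eye(4);T[:3,:3]=R.from_rotvec(s["tool_rot"]).as_matrix();T[:3,3]=s["position"]
        C=T@np.array(im["tool_from_camera"])
    else:
        C=np.eye(4);r=np.array(im["rotation"]);C[:3,:3]=r if r.shape==(3,3) else R.from_rotvec(r).as_matrix();C[:3,3]=im["xyz"]
    K=np.array([[im["fx"],0,im["cx"]],[0,im["fy"],im["cy"]],[0,0,1]]);
    return im["pixels"],C,K,np.array(im["dist"],float)
def save(name,fn):
    p,C,K,d=shot(name); cv2.imwrite(f"pics/{fn}.png",p[:,:,::-1]); np.savez(f"pics/{fn}.npz",p=p,C=C,K=K,d=d)
def load(fn):
    z=np.load(f"pics/{fn}.npz"); return z["p"],z["C"],z["K"],z["d"]
def rays(v,px):
    _,C,K,d=v; u=cv2.undistortPoints(np.array(px,float).reshape(-1,1,2),K,d)[:,0]
    D=np.c_[u[:,0],-u[:,1],-np.ones(len(u))]@C[:3,:3].T
    return C[:3,3],D
def atz(v,px,z):
    o,D=rays(v,px); return o+D*((z-o[2])/D[:,2])[:,None]
def proj(v,P):
    _,C,K,d=v; q=(np.array(P,float).reshape(-1,3)-C[:3,3])@C[:3,:3]
    return cv2.projectPoints(q*[1,-1,-1],np.zeros(3),np.zeros(3),K,d)[0][:,0]
def tri(va,pa,vb,pb):
    oa,A=rays(va,pa);ob,B=rays(vb,pb);out=[]
    for a,b in zip(A,B):
        M=np.c_[a,-b];t=np.linalg.lstsq(M,ob-oa,rcond=None)[0];p,q=oa+a*t[0],ob+b*t[1]
        out.append(np.r_[(p+q)/2,np.linalg.norm(p-q)])
    return np.array(out)
E
python3 - <<'E'
from h import *
np.set_printoptions(precision=4,suppress=True)
for n in("top","side","wrist"): save(n,n+"0")
a=[cv2.imread(f"pics/{n}0.png") for n in("top","side")]
for n in("top","side","wrist"): print(n,load(n+"0")[1][:3],load(n+"0")[2][0,0])
s=ctrl.get_state();print(s,ctrl.grasp_offset)
E
```

```text
top [[ 0.0286  0.9974 -0.0655  0.4665]
 [-0.9993  0.0271 -0.0238  0.0253]
 [-0.022   0.0661  0.9976  1.3228]] 377.82593756430583
side [[ 0.85    0.3749 -0.3701  0.0693]
 [-0.5265  0.578  -0.6235 -0.7067]
 [-0.0198  0.7248  0.6886  0.9263]] 416.7153639203406
wrist [[ 0.3183 -0.9163 -0.2429  0.1394]
 [ 0.948   0.3074  0.0829  0.6387]
 [-0.0013 -0.2566  0.9665  0.384 ]] 304.48122033409686
{'time': 0.15, 'joint_positions': array([-1.2329,  0.3216, -0.0701,  1.4514,  0.0226,  1.3708, -0.0569]), 'qd': array([-0.0015, -0.0023,  0.0003, -0.0023,  0.001 ,  0.0014,  0.0012]), 'joint_torque': array([ -0.0001, -49.1796,  -0.4047, -31.2881,  -0.0641,   0.0404,
         0.0001]), 'position': array([0.2067, 0.6158, 0.2217]), 'tool_rot': array([-0.5064, -3.1004,  0.0022]), 'ft_force': array([-1.2525,  0.269 , -0.545 ]), 'torque': array([ 0.0032,  0.0325, -0.0221]), 'grip_force': 0.0, 'grip_width': 1.002217658633768} 0.0187
```

View pics/top0.png

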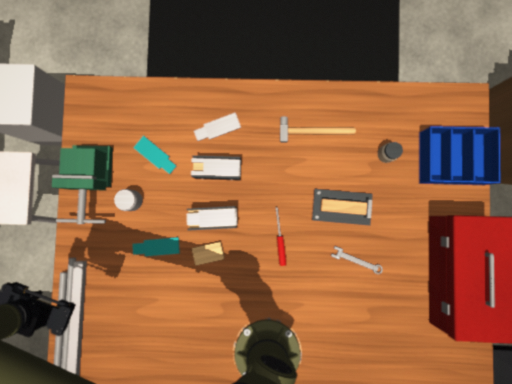

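View pics/side0.png

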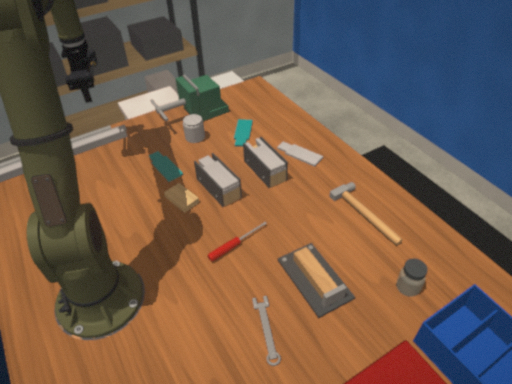

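The top view shows racks at about (216,167) and (213,217), the sample at (217,126), turquoise decoys at (155,155) and (157,246), and the drilling block at (343,207) with its stop at the right (368,207). The candidates are the two rack tops, so I'm enlarging them.

Run:
```python
from h import *
p=cv2.imread("pics/top0.png");s=cv2.imread("pics/side0.png")
a=cv2.resize(p[105:235,180:260],None,fx=4.6,fy=4.6,interpolation=cv2.INTER_CUBIC)
b=cv2.resize(s[130:210,185:325],None,fx=3,fy=3,interpolation=cv2.INTER_CUBIC)
c=cv2.resize(p[180:230,305:380],None,fx=5.6,fy=5.6,interpolation=cv2.INTER_CUBIC)
o=np.zeros((598,800,3),np.uint8);o[:a.shape[0],:a.shape[1]]=a
o[:b.shape[0],372:372+b.shape[1]]=b; o[250:250+c.shape[0],372:372+c.shape[1]]=c[:, :428]
cv2.imwrite("pics/crop.png",o)
```

```text
(no output)
```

View pics/crop.png

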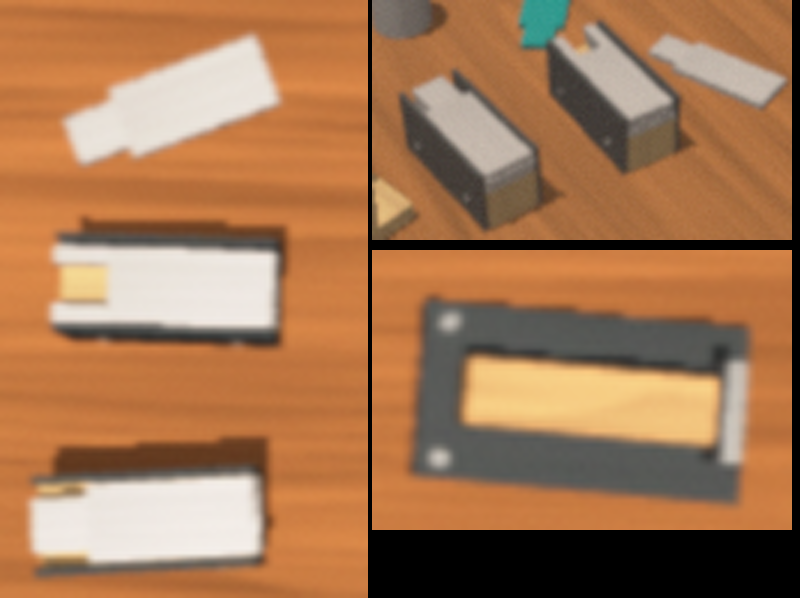

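The lower rack in the top view, at (213,217), shows a tongue (narrow end left, centred at about (191,218)) like the sample's. The rack at (216,167) has a forked slot. So rack_a is the near one, with its plain end at right, (237,217). I'm computing rough positions for both rack_a and the block.

Run:
```python
from h import *
np.set_printoptions(precision=4,suppress=True)
t=load("top0");s=load("side0")
f=lambda x,y:(180+x/4.6-.4,105+y/4.6-.4)
g=lambda x,y:(185+(x-372)/3-.33,130+y/3-.33)
h=lambda x,y:(305+(x-372)/5.6-.4,180+(y-250)/5.6-.4)
# plate: tongue end corners, plain end corners
a=[f(32,500),f(32,553),f(258,477),f(262,557)]
b=[g(443,75),g(413,97),g(533,147),g(487,178)]
# top px order: tongue +x corner, tongue -x corner, plain +x, plain -x
print("tri",tri(t,a,s,b)); print("z74",atz(t,a,.074))
bar=[h(470,355),h(462,422),h(720,377),h(716,444)]
print("bar z40",atz(t,bar,.04))
print("stop z55",atz(t,[h(727,360),h(720,463),h(748,362),h(740,465)],.055))
print("foot z10",atz(t,[h(428,298),h(414,473),h(748,325),h(738,503)],.01))
print("jar",atz(t,[(391,150)],.085),"can",atz(t,[(126,200)],.08), "offcut",atz(t,[(208,253)],.022))
st=ctrl.get_state();print(R.from_rotvec(st["tool_rot"]).as_matrix())
```

```text
tri [[0.4643 0.2781 0.0775 0.0023]
 [0.4265 0.2792 0.0633 0.0034]
 [0.4848 0.1159 0.0866 0.0014]
 [0.4286 0.1116 0.0766 0.003 ]]
z74 [[0.4633 0.2794 0.074 ]
 [0.4253 0.2778 0.074 ]
 [0.4843 0.1172 0.074 ]
 [0.4272 0.1125 0.074 ]]
bar z40 [[ 0.5267 -0.1718  0.04  ]
 [ 0.4862 -0.1677  0.04  ]
 [ 0.5176 -0.3214  0.04  ]
 [ 0.4774 -0.3194  0.04  ]]
stop z55 [[ 0.5273 -0.3214  0.055 ]
 [ 0.4661 -0.3178  0.055 ]
 [ 0.5264 -0.3337  0.055 ]
 [ 0.4653 -0.3295  0.055 ]]
foot z10 [[ 0.5627 -0.15    0.01  ]
 [ 0.4544 -0.1433  0.01  ]
 [ 0.5514 -0.3463  0.01  ]
 [ 0.442  -0.3411  0.01  ]]
jar [[ 0.689 -0.386  0.085]] can [[0.5016 0.4805 0.08  ]] offcut [[0.3299 0.2108 0.022 ]]
[[-0.948   0.3182 -0.0004]
 [ 0.3182  0.948  -0.0014]
 [-0.0001 -0.0014 -1.    ]]
```

Call:
{"name": "jog_arm", "arguments": {
  "moves": [-1, -0.75, 0, 0, 0, 1, -1, -1, -0.75, 0, 0, 0, 1, -1, -1, -0.75, 0, 0, 0, 1, -1, -1, -0.75, 0, 0, 0, 1, -1, -1, -0.75, 0, 0, 0, 1, -1, -1, -0.75, 0, 0, 0, 1, -1, -1, -0.75, 0, 0, 0, 1, -1, -1, -0.75, 0, 0, 0, 1, -1]
}}

```text
time: 1.15
position: [0.4193, 0.3077, 0.2224]
tool_rot: [-1.988, -2.431, 0.0]
ft_force: [-0.4, 0.8, 0.3]
grip_width: 0.17
grip_force: 0.0
```

Run:
```python
from h import *
np.set_printoptions(precision=4,suppress=True)
st=ctrl.get_state();print(st["time"],st["position"],st["joint_positions"],st["grip_width"])
print(R.from_rotvec(st["tool_rot"]).as_matrix())
save("wrist","w1")
```

```text
1.15 [0.4193 0.3077 0.2224] [-0.9211  0.0408  0.245   1.7792 -0.011   1.3231 -0.4736] 0.16969745772690265
[[-0.1986  0.9801 -0.0006]
 [ 0.9801  0.1986  0.0005]
 [ 0.0006 -0.0005 -1.    ]]
```

View pics/w1.png

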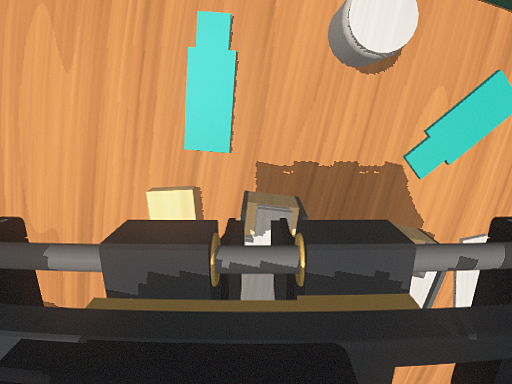

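The fingers hide most of the rack at about (270,220). The tongue end sits at (275,210) in a free patch. I'll move back in y so the rack lies under the camera.

Call:
{"name": "jog_arm", "arguments": {
  "moves": [-0.57, -0.01, -0.2, 0, 0, 0.12, -1, -0.57, -0.01, -0.2, 0, 0, 0.12, -1, -0.57, -0.01, -0.2, 0, 0, 0.12, -1, -0.57, -0.01, -0.2, 0, 0, 0.12, -1, -0.57, -0.01, -0.2, 0, 0, 0.12, -1, -0.57, -0.01, -0.2, 0, 0, 0.12, -1, -0.57, -0.01, -0.2, 0, 0, 0.12, -1, -0.57, -0.01, -0.2, 0, 0, 0.12, -1]
}}

```text
time: 2.2
position: [0.4504, 0.1399, 0.2822]
tool_rot: [-2.136, -2.304, 0.001]
ft_force: [0.3, -0.1, -0.1]
grip_width: 0.006
grip_force: 0.0
```

Run:
```python
from h import *
np.set_printoptions(precision=4,suppress=True)
st=ctrl.get_state();print(st["time"],st["position"],st["joint_positions"],st["grip_width"])
print(R.from_rotvec(st["tool_rot"]).as_matrix())
save("wrist","w2"); p=cv2.imread("pics/w2.png"); cv2.imwrite("pics/w2b.png",cv2.resize(p[0:300,90:490],None,fx=2,fy=2,interpolation=cv2.INTER_CUBIC))
```

```text
2.2 [0.4504 0.1399 0.2822] [-0.7802 -0.1044  0.3928  1.7913  0.0405  1.4475 -0.3188] 0.006367364953326747
[[-0.0755  0.9971 -0.0004]
 [ 0.9971  0.0755 -0.0005]
 [-0.0004 -0.0005 -1.    ]]
```

View pics/w2b.png

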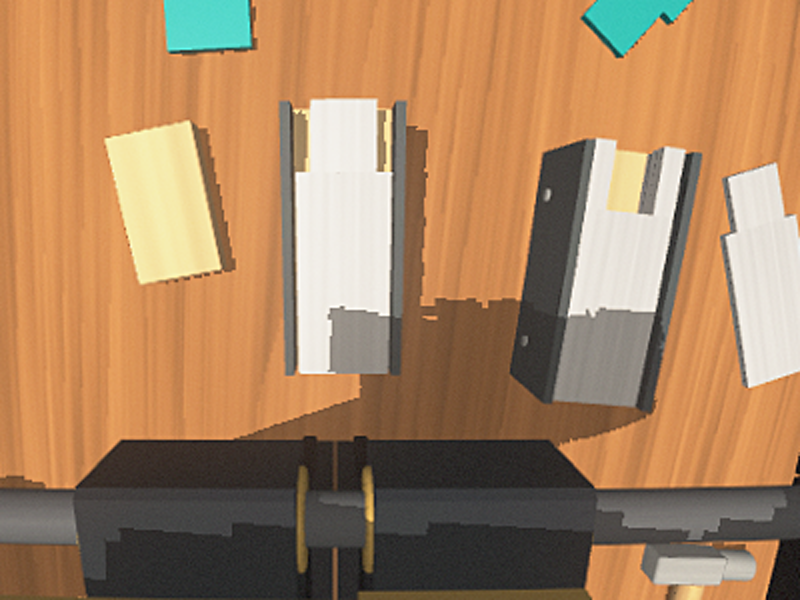

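The picture shows rack_a with the tongue plate on top: tongue end at crop (310–377, 99), plain end at (296–391, 374). Rack_b with the fork is on the right at (610,270).

Run:
```python
from h import *
np.set_printoptions(precision=4,suppress=True)
t=load("top0");s=load("side0");w=load("w2")
c=lambda l:[(90+x/2-.25,y/2-.25) for x,y in l]
q=c([(377,98),(310,99),(391,374),(296,374)])
f=lambda x,y:(180+x/4.6-.4,105+y/4.6-.4)
a=[f(32,500),f(32,553),f(258,477),f(262,557)]
g=lambda x,y:(185+(x-372)/3-.33,130+y/3-.33)
b=[g(443,75),g(413,97),g(533,147),g(487,178)]
print("tri w2/top",tri(w,q,t,a));print("tri w2/side",tri(w,q,s,b))
P=atz(w,q,.074);print(P, np.linalg.norm(P[0]-P[1]),np.linalg.norm(P[2]-P[3]),np.linalg.norm(P[0]+P[1]-P[2]-P[3])/2)
k=c([(407,101),(281,101),(400,375),(286,375)]);Q=atz(w,k,.078);print("cheeks",Q)
for X in(P,Q):
    d=(X[0]+X[1]-X[2]-X[3])/2;print("mid",X.mean(0),"yaw",np.arctan2(-d[0],d[1]),"ends",(X[0]+X[1])/2,(X[2]+X[3])/2)
```

```text
tri w2/top [[0.4633 0.2819 0.0632 0.0008]
 [0.4266 0.2708 0.108  0.0003]
 [0.4856 0.1179 0.0696 0.0026]
 [0.4267 0.113  0.0668 0.0005]]
tri w2/side [[0.4642 0.2791 0.0767 0.0032]
 [0.4259 0.2778 0.0646 0.0034]
 [0.4867 0.1208 0.0815 0.0024]
 [0.4289 0.114  0.074  0.0045]]
[[0.4629 0.2803 0.074 ]
 [0.4249 0.2768 0.074 ]
 [0.4863 0.1194 0.074 ]
 [0.4268 0.1149 0.074 ]] 0.038171450871812965 0.059673559583878544 0.16195368734128784
cheeks [[0.4797 0.2793 0.078 ]
 [0.4088 0.2739 0.078 ]
 [0.4915 0.1201 0.078 ]
 [0.4209 0.1148 0.078 ]]
mid [0.4502 0.1978 0.074 ] yaw 0.07848733796966362 ends [0.4439 0.2786 0.074 ] [0.4566 0.1171 0.074 ]
mid [0.4502 0.197  0.078 ] yaw 0.07472895921978637 ends [0.4443 0.2766 0.078 ] [0.4562 0.1175 0.078 ]
```

Call:
{"name": "jog_arm", "arguments": {
  "moves": [-1, 0.06, 0, 0, 0, 0, -1, -1, 0.06, 0, 0, 0, 0, -1, -1, 0.06, 0, 0, 0, 0, -1, -1, 0.06, 0, 0, 0, 0, -1, -1, 0.06, 0, 0, 0, 0, -1, -1, 0.06, 0, 0, 0, 0, -1, -1, 0.06, 0, 0, 0, 0, -1, -1, 0.06, 0, 0, 0, 0, -1]
}}

```text
time: 3.25
position: [0.4911, -0.1567, 0.2824]
tool_rot: [-2.134, -2.305, -0.0]
ft_force: [-0.8, -0.0, 0.3]
grip_width: 0.009
grip_force: 0.0
```

Call:
{"name": "jog_arm", "arguments": {
  "moves": [-0.47, 0, 0, 0, 0, 0.13, -1, -0.47, 0, 0, 0, 0, 0.13, -1, -0.47, 0, 0, 0, 0, 0.13, -1, -0.47, 0, 0, 0, 0, 0.13, -1, -0.47, 0, 0, 0, 0, 0.13, -1, -0.47, 0, 0, 0, 0, 0.13, -1, -0.47, 0, 0, 0, 0, 0.13, -1, -0.47, 0, 0, 0, 0, 0.13, -1]
}}

```text
time: 4.25
position: [0.5015, -0.2986, 0.2827]
tool_rot: [2.288, 2.153, 0.001]
ft_force: [-0.2, -0.2, -0.0]
grip_width: 0.007
grip_force: 0.0
```

Run:
```python
from h import *
np.set_printoptions(precision=4,suppress=True)
st=ctrl.get_state();print(st["time"],st["position"],st["joint_positions"],st["grip_width"])
print(R.from_rotvec(st["tool_rot"]).as_matrix())
save("wrist","w3"); p=cv2.imread("pics/w3.png"); cv2.imwrite("pics/w3b.png",cv2.resize(p[0:300,60:460],None,fx=2,fy=2,interpolation=cv2.INTER_CUBIC))
```

```text
4.25 [ 0.5015 -0.2986  0.2827] [-0.3041  0.2123  0.936   1.5571 -0.1721  1.4589  0.5793] 0.006697341211526274
[[ 0.0611  0.9981  0.0004]
 [ 0.9981 -0.0611  0.0004]
 [ 0.0004  0.0004 -1.    ]]
```

View pics/w3b.png

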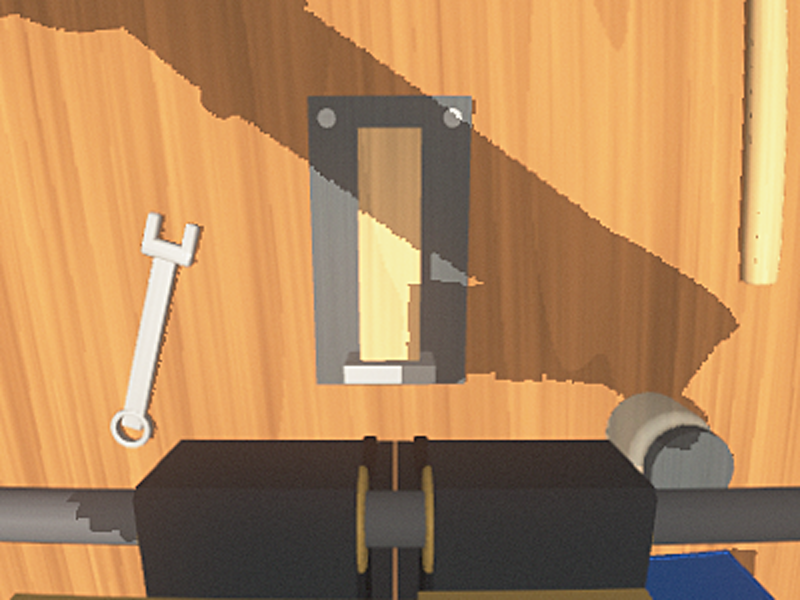

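The picture shows the bar at crop (358–421, 127) to (361–421, 360). The stop's top face edge is at row 366 (x 344–435), and the foot corners are (308,97), (471,97), (318,383) and (467,382). The jar is clear at (670,440).

Run:
```python
from h import *
np.set_printoptions(precision=4,suppress=True)
t=load("top0");w=load("w3")
c=lambda l:[(60+x/2-.25,y/2-.25) for x,y in l]
h=lambda x,y:(305+(x-372)/5.6-.4,180+(y-250)/5.6-.4)
B=c([(421,127),(358,127),(421,361),(361,361)])
print("tri",tri(w,B,t,[h(470,355),h(462,422),h(720,377),h(716,444)]))
for n,X in(("bar",atz(w,B,.04)),("foot",atz(w,c([(471,97),(308,97),(467,382),(318,383)]),.01))):
    d=(X[0]+X[1]-X[2]-X[3])/2;print(n,X[:,:2].tolist(),"mid",X.mean(0),"yaw",np.arctan2(-d[0],d[1]),np.linalg.norm(d),np.linalg.norm(X[0]-X[1]),"-y end",(X[2]+X[3])/2)
print("stop",atz(w,c([(344,366),(435,366)]),.055))
st=ctrl.get_state();p=np.array(st["position"]);M=R.from_rotvec(st["tool_rot"]).as_matrix()
print(M.T@(np.array([0.4425,0.300,0.2])-p)/.3)
```

```text
tri [[ 0.5257 -0.1718  0.0403  0.0019]
 [ 0.4857 -0.1685  0.0355  0.0012]
 [ 0.518  -0.3266  0.0211  0.0009]
 [ 0.4771 -0.3171  0.0501  0.001 ]]
bar [[0.5248068126658637, -0.17171925020682696], [0.4853285409660395, -0.16927187073425976], [0.5169934111545519, -0.32235055269290364], [0.47612282498175595, -0.31983843291225766]] mid [ 0.5008 -0.2458  0.04  ] yaw -0.05644475372893553 0.15083915608896706 0.039554059244126694 -y end [ 0.4966 -0.3211  0.04  ]
foot [[0.5607512020840713, -0.1501522690135908], [0.45185049970451396, -0.1433930564423251], [0.5511045252949778, -0.3473069626739006], [0.44092662657197773, -0.3413064975251022]] mid [ 0.5012 -0.2455  0.01  ] yaw -0.052021382116792664 0.19780165482969303 0.10911026502279458 -y end [ 0.496  -0.3443  0.01  ]
stop [[ 0.4657 -0.3191  0.055 ]
 [ 0.5256 -0.3228  0.055 ]]
[ 1.9801 -0.3185  0.2761]
```

Call:
{"name": "jog_arm", "arguments": {
  "moves": [1, -0.16, 0, 0, 0, -0.13, -1, 1, -0.16, 0, 0, 0, -0.13, -1, 1, -0.16, 0, 0, 0, -0.13, -1, 1, -0.16, 0, 0, 0, -0.13, -1, 1, -0.16, 0, 0, 0, -0.13, -1, 1, -0.16, 0, 0, 0, -0.13, -1, 1, -0.16, 0, 0, 0, -0.13, -1, 1, -0.16, 0, 0, 0, -0.13, -1]
}}

```text
time: 5.3
position: [0.4721, 0.0014, 0.2827]
tool_rot: [2.141, 2.299, 0.0]
ft_force: [0.6, -0.3, -0.4]
grip_width: 0.007
grip_force: 0.0
```

Call:
{"name": "jog_arm", "arguments": {
  "moves": [1, -0.025, 0.5, 0, 0, 0, -1, 1, -0.025, 0.5, 0, 0, 0, -1, 1, -0.025, 0.5, 0, 0, 0, -1, 1, -0.025, 0.5, 0, 0, 0, -1, 1, -0.025, 0.5, 0, 0, 0, -1, 1, -0.025, 0.5, 0, 0, 0, -1, 1, -0.025, 0.5, 0, 0, 0, -1, 1, -0.025, 0.5, 0, 0, 0, -1]
}}

```text
time: 6.3
position: [0.444, 0.2996, 0.1335]
tool_rot: [2.141, 2.298, 0.001]
ft_force: [0.7, 0.8, -0.1]
grip_width: 0.005
grip_force: 0.0
```

```bash
cat > st.py <<'E'
import sys
from h import *
np.set_printoptions(precision=4,suppress=True)
st=ctrl.get_state();p=np.array(st["position"]);M=R.from_rotvec(st["tool_rot"]).as_matrix()
print(st["time"],p,"yaw",np.arctan2(M[1,1],M[0,1]),"tilt",M[2],st["ft_force"],st["grip_width"],st["grip_force"])
if len(sys.argv)>3: print("shift",M.T@(np.array(sys.argv[1:4],float)-p)/.3)
E
python3 st.py 0.442 0.302 0.0698
```

```text
6.3 [0.444  0.2996 0.1335] yaw 0.07051177140163785 tilt [-0.0002  0.0015 -1.    ] [ 0.7077  0.8108 -0.1358] 0.005187057637770757 0.0
shift [ 0.0086 -0.0064  0.2125]
```

Call:
{"name": "jog_arm", "arguments": {
  "moves": [0.02, -0.006, 0.08, 0, 0, 0, -1, 0.02, -0.006, 0.16, 0, 0, 0, -1, 0.02, -0.006, 0.213, 0, 0, 0, -1, 0.02, -0.006, 0.213, 0, 0, 0, -1, 0.02, -0.006, 0.213, 0, 0, 0, -1, 0.02, -0.006, 0.213, 0, 0, 0, -1, 0.02, -0.006, 0.213, 0, 0, 0, -1, 0.02, -0.006, 0.213, 0, 0, 0, -1]
}}

```text
time: 7.3
position: [0.4401, 0.3079, 0.0689]
tool_rot: [2.137, 2.302, 0.001]
ft_force: [-1.0, 0.4, 1.0]
grip_width: 0.007
grip_force: 0.0
```

```bash
python3 st.py 0.4437 0.286 0.0698
python3 - <<'E'
from h import *
save("wrist","w4"); p=cv2.imread("pics/w4.png"); cv2.imwrite("pics/w4b.png",cv2.resize(p[180:330,170:370],None,fx=3.5,fy=3.5,interpolation=cv2.INTER_CUBIC))
E
```

```text
7.3 [0.4401 0.3079 0.0689] yaw 0.07433009415638336 tilt [ 0.0003  0.0004 -1.    ] [-0.992   0.3858  1.0022] 0.006959484587691568 0.0
shift [-0.0736  0.0065 -0.0029]
```

View pics/w4b.png

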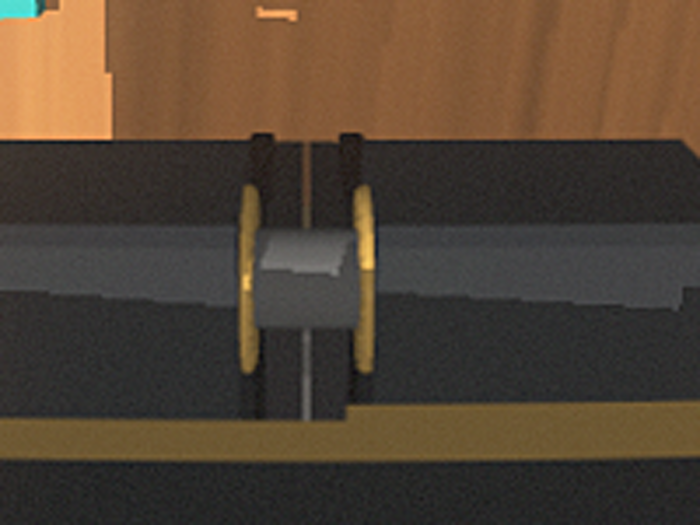

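Call:
{"name": "jog_arm", "arguments": {
  "moves": [-0.03, 0.004, -0.003, 0, 0, 0, -1, -0.05, 0.004, -0.003, 0, 0, 0, -1, -0.065, 0.004, -0.003, 0, 0, 0, -1, -0.08, 0.004, -0.003, 0, 0, 0, -1, -0.095, 0.004, -0.003, 0, 0, 0, -1, -0.11, 0.004, -0.003, 0, 0, 0, -1, -0.125, 0.004, -0.003, 0, 0, 0, -1, -0.13, 0.004, -0.003, 0, 0, 0, -1]
}}

```text
time: 8.35
position: [0.4442, 0.2686, 0.0696]
tool_rot: [2.138, 2.302, 0.0]
ft_force: [-0.2, 0.4, -0.6]
grip_width: 0.006
grip_force: 0.4
```

```bash
python3 st.py 0.4475 0.232 0.0698
python3 - <<'E'
from h import *
save("side","s5"); save("top","t5")
a=cv2.imread("pics/side0.png");b=cv2.imread("pics/s5.png");t=cv2.imread("pics/t5.png")
f=lambda i:cv2.resize(i[145:210,185:250],None,fx=6,fy=6,interpolation=cv2.INTER_CUBIC)
cv2.imwrite("pics/c5.png",np.hstack([f(a),f(b)]))
E
```

```text
8.35 [0.4442 0.2686 0.0696] yaw 0.07379959831579638 tilt [ 0.0001  0.0001 -1.    ] [-0.1524  0.3522 -0.604 ] 0.005797027789152259 0.4369005421176553
shift [-0.1224  0.002  -0.0007]
```

View pics/c5.png

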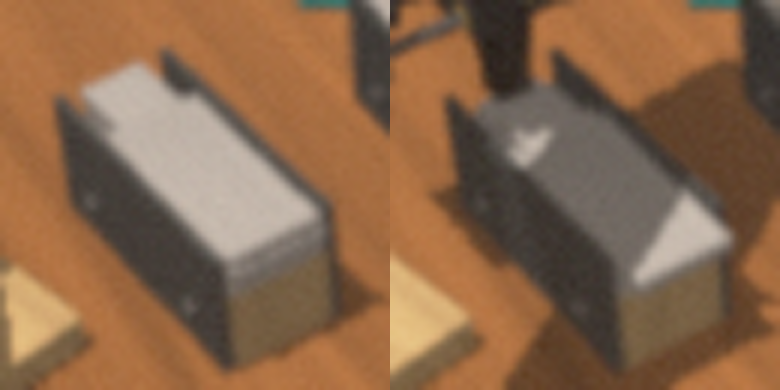

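The plate has slid out level. Its plain edge moved from crop (322,215)/(228,262) to (342,240)/(245,285), and I'll convert that to millimetres.

Run:
```python
from h import *
v=load("s5")
g=lambda x,y:(185+x/6-.4,145+y/6-.4)
P=atz(v,[g(322,215),g(228,262),g(342,240),g(245,285)],.074);print(P)
```

```text
[[0.48753819 0.12121053 0.074     ]
 [0.43153032 0.11680808 0.074     ]
 [0.48681483 0.09981979 0.074     ]
 [0.43085281 0.09788314 0.074     ]]
```

Call:
{"name": "jog_arm", "arguments": {
  "moves": [-0.015, 0.001, 0, 0, 0, 0, -1, -0.032, 0.001, 0, 0, 0, 0, -1, -0.05, 0.001, 0, 0, 0, 0, -1, -0.068, 0.001, 0, 0, 0, 0, -1, -0.086, 0.001, 0, 0, 0, 0, -1, -0.104, 0.001, 0, 0, 0, 0, -1, -0.115, 0.001, 0, 0, 0, 0, -1, -0.12, 0.001, 0, 0, 0, 0, -1]
}}

```text
time: 9.45
position: [0.4471, 0.2328, 0.0696]
tool_rot: [-2.138, -2.302, -0.0]
ft_force: [-0.2, 1.2, 0.6]
grip_width: 0.009
grip_force: 0.5
```

Call:
{"name": "jog_arm", "arguments": {
  "moves": [0, 0, 0, 0, 0, 0, -1, 0.03, 0, 0, 0, 0, 0, -1, 0.03, 0, -0.1, 0, 0, 0, 0, -1, 0.03, 0, -0.25, 0, 0, 0, 0, -1, -0.1, 0, -0.4, 0, 0, 0, 0, -1, -0.27, 0, -0.45, 0, 0, 0, 0, -1, -0.3, 0, -0.45, 0, 0, 0, 0, -1, -0.3, 0, -0.45, 0, 0, 0, 0, -1]
}}

```text
invalid input
```

```bash
python3 st.py 0.4595 0.080 0.2
python3 - <<'E'
from h import *
save("wrist","w6"); p=cv2.imread("pics/w6.png"); cv2.imwrite("pics/w6b.png",cv2.resize(p[0:300,90:490],None,fx=2,fy=2,interpolation=cv2.INTER_CUBIC))
E
```

```text
9.45 [0.4471 0.2328 0.0696] yaw 0.07394398158192822 tilt [ 0.0001  0.0001 -1.    ] [-0.2037  1.1767  0.5856] 0.00889993382596463 0.4575271485373378
shift [-0.511   0.0036 -0.4348]
```

View pics/w6b.png

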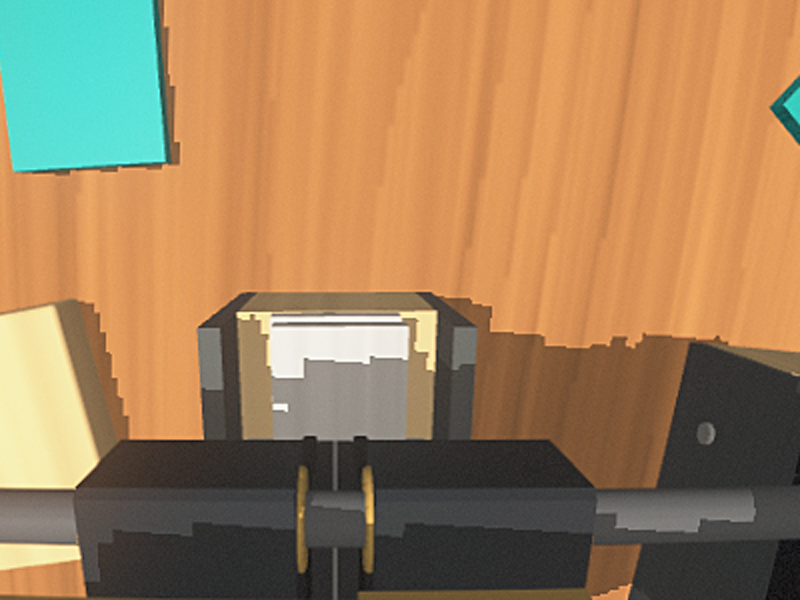

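The view shows the second plate's tongue still in place, with its end edge at about (335,318), and the top plate pushed on under the gripper. The refused call had a row with one number too many, so I'm repeating it correctly.

Call:
{"name": "jog_arm", "arguments": {
  "moves": [0.03, 0, 0, 0, 0, 0, -1, 0.03, 0, -0.15, 0, 0, 0, -1, 0.0, 0, -0.3, 0, 0, 0, -1, -0.2, 0, -0.4, 0, 0, 0, -0.5, -0.446, 0.002, -0.4, 0, 0, 0, 1, -0.446, 0.002, -0.4, 0, 0, 0, 1, -0.446, 0.002, -0.4, 0, 0, 0, 1, -0.446, 0.002, -0.4, 0, 0, 0, 1]
}}

```text
time: 10.5
position: [0.4572, 0.1017, 0.1892]
tool_rot: [-2.134, -2.305, 0.0]
ft_force: [-0.2, -0.1, -0.1]
grip_width: 0.486
grip_force: 0.0
```

```bash
python3 st.py 0.4576 0.0993 0.0513
python3 - <<'E'
from h import *
save("side","s7"); save("top","t7"); save("wrist","w7")
a=cv2.imread("pics/s7.png");t=cv2.imread("pics/t7.png");w=cv2.imread("pics/w7.png")
f=lambda i:cv2.resize(i,(390,390),interpolation=cv2.INTER_CUBIC)
o=np.hstack([f(a[150:215,185:250]),f(t[190:245,180:235+0])])
o=np.vstack([o[:300],np.hstack([cv2.resize(w[100:300,150:410],(390,300)),f(t[190:245,220:275])[:300]])])
cv2.imwrite("pics/c7.png",o)
E
```

```text
10.5 [0.4572 0.1017 0.1892] yaw 0.07694523611777405 tilt [ 0.0001 -0.0005 -1.    ] [-0.1825 -0.1153 -0.0874] 0.4855120443353969 0.0
shift [-0.0081  0.0009  0.4598]
```

View pics/c7.png

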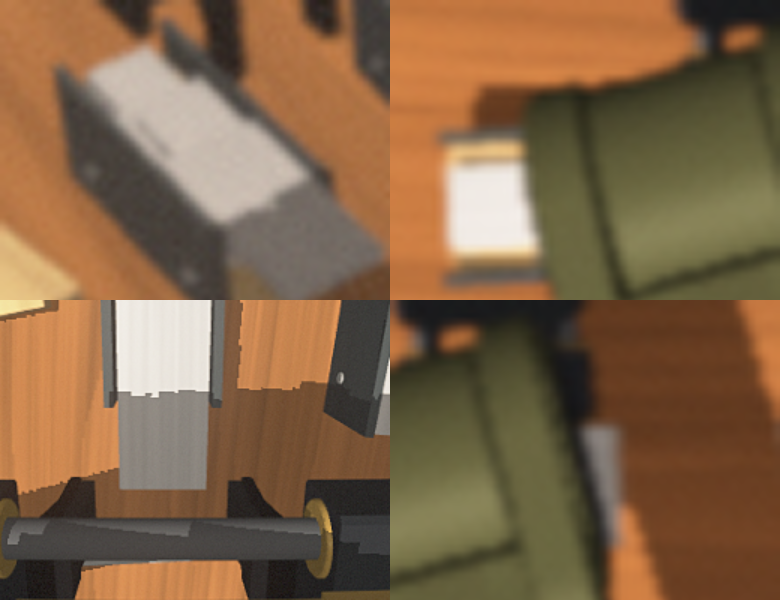

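The wrist panel shows the plate's plain end at (120–207, 489), sticking out well past the cheek ends at row about 405. It is level and centred between the fingers. I'm computing the protrusion.

Run:
```python
from h import *
v=load("w7");P=atz(v,[(229.7,225.7),(287.7,225.7)],.074);Q=atz(v,[(222,171),(294.5,170)],.078);print(P,P.mean(0),Q,Q.mean(0),np.linalg.norm(P.mean(0)-Q.mean(0)))
```

```text
[[0.43256785 0.06063505 0.074     ]
 [0.48896627 0.06500423 0.074     ]] [0.46076706 0.06281964 0.074     ] [[0.42292764 0.11512316 0.078     ]
 [0.48902046 0.12117539 0.078     ]] [0.45597405 0.11814928 0.078     ] 0.05568070962723084
```

Call:
{"name": "jog_arm", "arguments": {
  "moves": [-0.008, 0.003, 0, 0, 0, 0, 1, -0.008, 0.003, 0, 0, 0, 0, 1, -0.008, 0.003, 0.05, 0, 0, 0, 1, -0.008, 0.003, 0.15, 0, 0, 0, 1, -0.008, 0.003, 0.25, 0, 0, 0, 1, -0.008, 0.003, 0.35, 0, 0, 0, 1, -0.008, 0.003, 0.42, 0, 0, 0, 1, -0.008, 0.003, 0.46, 0, 0, 0, 1]
}}

```text
time: 11.65
position: [0.4575, 0.0968, 0.0497]
tool_rot: [-2.137, -2.301, 0.004]
ft_force: [0.5, 0.2, 0.2]
grip_width: 1.0
grip_force: 0.0
```

Call:
{"name": "jog_arm", "arguments": {
  "moves": [0, 0, 0, 0, 0, 0, 0.5, 0, 0, 0, 0, 0, 0, 0.3, 0, 0, 0, 0, 0, 0, 0.2, 0, 0, 0, 0, 0, 0, 0, 0, 0, 0, 0, 0, 0, -0.2, 0, 0, 0, 0, 0, 0, -0.5, 0, 0, 0, 0, 0, 0, -1, 0, 0, 0, 0, 0, 0, -1],
  "newtons": 45
}}

```text
time: 12.65
position: [0.4591, 0.0975, 0.052]
tool_rot: [2.137, 2.302, 0.001]
ft_force: [-1.3, -0.6, 5.6]
grip_width: 0.637
grip_force: 45.0
```

```bash
python3 st.py 0.4576 0.0993 0.0513
```

```text
12.65 [0.4591 0.0975 0.052 ] yaw 0.07417372790692385 tilt [ 0.0004  0.0008 -1.    ] [-1.2909 -0.639   5.5882] 0.6366112980683576 44.99403644353151
shift [ 0.0065 -0.0045  0.0023]
```

Call:
{"name": "jog_arm", "arguments": {
  "moves": [0, 0, -0.04, 0, 0, 0, -1, 0, 0, -0.1, 0, 0, 0, -1, 0, 0, -0.18, 0, 0, 0, -1, 0, 0, -0.26, 0, 0, 0, -1, 0, 0, -0.34, 0, 0, 0, -1, 0, 0, -0.4, 0, 0, 0, -1, 0, 0, -0.4, 0, 0, 0, -1, 0, 0, -0.4, 0, 0, 0, -1]
}}

```text
time: 13.65
position: [0.4579, 0.097, 0.1707]
tool_rot: [-2.137, -2.302, 0.002]
ft_force: [-0.9, -0.3, -2.5]
grip_width: 0.637
grip_force: 45.0
```

```bash
python3 st.py 0.4989 -0.278 0.17
python3 - <<'E'
from h import *
save("wrist","w8");save("top","t8")
E
```

```text
13.65 [0.4579 0.097  0.1707] yaw 0.07416796225543366 tilt [-0.0005 -0.0015 -1.    ] [-0.8521 -0.2671 -2.4906] 0.6373782742566706 44.99412914738059
shift [-1.2568  0.0437  0.0028]
```

Run:
```python
from h import *
p,C,K,d=v=load("w8")
st=ctrl.get_state();T=R.from_rotvec(st["tool_rot"]).as_matrix();o=np.array(st["position"])
W=lambda x,y,z:o+T@np.array([x,y,z])
zt=-.0187-.004
pts={n:proj(v,W(*q))[0].round(1).tolist() for n,q in dict(t1=(.125,.019,zt),t2=(.125,-.019,zt),s1=(.085,.028,zt),s2=(.085,-.028,zt),m1=(.105,.019,zt),m2=(.105,-.019,zt)).items()}
print(pts)
hsv=cv2.cvtColor(p,cv2.COLOR_RGB2HSV);m=(hsv[:,:,1]<40).astype(int)
for r in range(60,235,12):
    c=np.flatnonzero(m[r,150:360])+150; print(r,(c.min(),c.max(),len(c)) if len(c) else None)
```

```text
{'t1': [304.7, -22.0], 't2': [213.5, -22.1], 's1': [322.8, 76.7], 's2': [195.2, 76.7], 'm1': [303.6, 28.0], 'm2': [214.5, 28.0]}
60 (np.int64(212), np.int64(302), 91)
72 (np.int64(213), np.int64(302), 90)
84 (np.int64(193), np.int64(318), 126)
96 (np.int64(194), np.int64(318), 125)
108 (np.int64(195), np.int64(317), 123)
120 (np.int64(195), np.int64(317), 123)
132 (np.int64(196), np.int64(316), 121)
144 (np.int64(196), np.int64(316), 121)
156 (np.int64(197), np.int64(316), 120)
168 (np.int64(198), np.int64(316), 119)
180 (np.int64(198), np.int64(315), 118)
192 (np.int64(199), np.int64(315), 117)
204 (np.int64(200), np.int64(313), 114)
216 (np.int64(201), np.int64(313), 113)
228 (np.int64(200), np.int64(326), 125)
```

Projection check: the shoulder was predicted at row 77 and is seen between rows 72 and 84. The tongue width matches at 90 px, so the plate is level and held about 35 mm from its plain end.

Call:
{"name": "jog_arm", "arguments": {
  "moves": [-0.08, 0.003, 0, 0, 0, 0, -1, -0.2, 0.006, 0, 0, 0, 0, -1, -0.33, 0.01, 0, 0, 0, 0.03, -1, -0.47, 0.015, 0, 0, 0, 0.06, -1, -0.61, 0.02, 0, 0, 0, 0.09, -1, -0.75, 0.025, 0, 0, 0, 0.125, -1, -0.85, 0.03, 0, 0, 0, 0.125, -1, -0.9, 0.03, 0, 0, 0, 0.125, -1]
}}

```text
time: 14.75
position: [0.487, -0.1735, 0.1709]
tool_rot: [-2.287, -2.154, 0.003]
ft_force: [0.4, 1.0, -1.6]
grip_width: 0.632
grip_force: 45.0
```

```bash
python3 st.py 0.4989 -0.278 0.065
```

```text
14.75 [ 0.487  -0.1735  0.1709] yaw -0.059586562448278 tilt [-0.0012 -0.0012 -1.    ] [ 0.4048  0.9919 -1.6284] 0.6322845083897403 44.99465994536877
shift [-0.345   0.0609  0.3532]
```

Call:
{"name": "jog_arm", "arguments": {
  "moves": [-0.1, 0.02, 0, 0, 0, 0, -1, -0.22, 0.04, 0.03, 0, 0, 0, -1, -0.32, 0.06, 0.1, 0, 0, 0, -1, -0.345, 0.061, 0.2, 0, 0, 0, -1, -0.345, 0.061, 0.29, 0, 0, 0, -1, -0.345, 0.061, 0.35, 0, 0, 0, -1, -0.345, 0.061, 0.353, 0, 0, 0, -1, -0.345, 0.061, 0.353, 0, 0, 0, -1]
}}

```text
time: 15.75
position: [0.5006, -0.2758, 0.0664]
tool_rot: [2.282, 2.157, 0.001]
ft_force: [0.6, -0.5, -1.9]
grip_width: 0.636
grip_force: 45.0
```

```bash
python3 st.py 0.4989 -0.278 0.0258
python3 - <<'E'
from h import *
p,C,K,d=v=shot("wrist")
T=R.from_rotvec(ctrl.get_state()["tool_rot"]).as_matrix()
hsv=cv2.cvtColor(p,cv2.COLOR_RGB2HSV);m=(hsv[:,:,1]<40).astype(int)
for r in range(66,96,3):
    c=np.flatnonzero(m[r,150:360])+150; print(r,c.min(),c.max(),len(c))
E
```

```text
15.75 [ 0.5006 -0.2758  0.0664] yaw -0.056473900570999915 tilt [-0.0004  0.0012 -1.    ] [ 0.5724 -0.4927 -1.928 ] 0.6360296961057649 44.993882942944765
shift [-0.0075 -0.0056  0.1352]
66 176 335 160
69 176 336 161
72 176 335 160
75 176 335 160
78 176 335 160
81 177 335 159
84 177 334 158
87 177 334 158
90 177 334 158
93 177 334 158
```

Call:
{"name": "jog_arm", "arguments": {
  "moves": [0, -0.004, 0.03, 0, 0, 0, -1, 0, -0.004, 0.06, 0, 0, 0, -1, 0, -0.004, 0.085, 0, 0, 0, -1, 0, -0.004, 0.105, 0, 0, 0, -1, 0, -0.004, 0.117, 0, 0, 0, -1, 0, -0.004, 0.12, 0, 0, 0, -1, 0, -0.004, 0.12, 0, 0, 0, -1, 0, -0.004, 0.12, 0, 0, 0, -1]
}}

```text
time: 16.8
position: [0.4991, -0.2757, 0.0299]
tool_rot: [2.283, 2.157, 0.001]
ft_force: [-0.9, -1.1, -2.0]
grip_width: 0.635
grip_force: 45.0
```

```bash
python3 st.py 0.4989 -0.278 0.0258
```

```text
16.8 [ 0.4991 -0.2757  0.0299] yaw -0.0567310130751174 tilt [-0.0001  0.0006 -1.    ] [-0.88   -1.1442 -2.0408] 0.6352049743240823 44.993954077363014
shift [-0.0078 -0.0002  0.0137]
```

Call:
{"name": "jog_arm", "arguments": {
  "moves": [-0.003, 0, 0.004, 0, 0, 0, -1, -0.006, 0, 0.006, 0, 0, 0, -1, -0.01, 0, 0.008, 0, 0, 0, -1, -0.014, 0, 0.008, 0, 0, 0, -1, -0.018, 0, 0.008, 0, 0, 0, -1, -0.021, 0, 0.008, 0, 0, 0, -1, -0.024, 0, 0.008, 0, 0, 0, -1, -0.024, 0, 0.008, 0, 0, 0, -1]
}}

```text
time: 17.8
position: [0.4984, -0.2829, 0.0273]
tool_rot: [2.284, 2.157, 0.0]
ft_force: [0.3, -0.3, -1.7]
grip_width: 0.632
grip_force: 45.0
```

Call:
{"name": "jog_arm", "arguments": {
  "moves": [-0.001, 0, 0, 0, 0, 0, -1, -0.002, 0, 0, 0, 0, 0, -1, -0.003, 0, 0, 0, 0, 0, -1, -0.004, 0, 0, 0, 0, 0, -1, -0.005, 0, 0, 0, 0, 0, -1, -0.006, 0, 0, 0, 0, 0, -1, -0.006, 0, 0, 0, 0, 0, -1, -0.006, 0, 0, 0, 0, 0, -1]
}}

```text
time: 18.8
position: [0.4984, -0.2846, 0.0273]
tool_rot: [2.284, 2.157, 0.0]
ft_force: [0.1, -0.6, -1.2]
grip_width: 0.636
grip_force: 45.0
```

No contact yet, so I'm creeping on.

Call:
{"name": "jog_arm", "arguments": {
  "moves": [-0.001, 0, 0, 0, 0, 0, -1, -0.002, 0, 0, 0, 0, 0, -1, -0.003, 0, 0, 0, 0, 0, -1, -0.004, 0, 0, 0, 0, 0, -1, -0.005, 0, 0, 0, 0, 0, -1, -0.006, 0, 0, 0, 0, 0, -1, -0.006, 0, 0, 0, 0, 0, -1, -0.006, 0, 0, 0, 0, 0, -1]
}}

```text
time: 19.8
position: [0.4983, -0.2856, 0.0272]
tool_rot: [-2.283, -2.157, -0.001]
ft_force: [0.4, 3.3, 0.2]
grip_width: 0.634
grip_force: 45.0
```

The plate touches the stop (+3.3 N). I'm easing off a hair and lowering slowly.

Call:
{"name": "jog_arm", "arguments": {
  "moves": [0.002, 0, 0, 0, 0, 0, -1, 0.002, 0, 0.001, 0, 0, 0, -1, 0.002, 0, 0.002, 0, 0, 0, -1, 0.002, 0, 0.003, 0, 0, 0, -1, 0.002, 0, 0.004, 0, 0, 0, -1, 0.002, 0, 0.005, 0, 0, 0, -1, 0.002, 0, 0.005, 0, 0, 0, -1, 0.002, 0, 0.005, 0, 0, 0, -1]
}}

```text
time: 20.8
position: [0.4984, -0.2857, 0.0262]
tool_rot: [-2.283, -2.157, -0.001]
ft_force: [-2.3, 5.0, 5.3]
grip_width: 0.635
grip_force: 45.0
```

Call:
{"name": "jog_arm", "arguments": {
  "moves": [0, 0, 0.001, 0, 0, 0, -1, 0, 0, 0.001, 0, 0, 0, -1, 0, 0, 0.002, 0, 0, 0, -1, 0, 0, 0.002, 0, 0, 0, -1, 0, 0, 0.003, 0, 0, 0, -1, 0, 0, 0.003, 0, 0, 0, -1, 0, 0, 0.003, 0, 0, 0, -1, 0, 0, 0.003, 0, 0, 0, -1]
}}

```text
time: 21.8
position: [0.4984, -0.2856, 0.0262]
tool_rot: [-2.283, -2.157, -0.002]
ft_force: [-4.0, 5.6, 12.4]
grip_width: 0.636
grip_force: 45.0
```

The plate is resting on the bar (12 N upward). I'm relieving the pressure slightly, then opening.

Call:
{"name": "jog_arm", "arguments": {
  "moves": [0, 0, -0.002, 0, 0, 0, -1, 0, 0, -0.002, 0, 0, 0, 0.3, 0, 0, -0.002, 0, 0, 0, 0.5, 0, 0, -0.002, 0, 0, 0, 0.8, 0, 0, -0.002, 0, 0, 0, 1, 0, 0, -0.002, 0, 0, 0, 1, 0, 0, -0.002, 0, 0, 0, 1, 0, 0, -0.002, 0, 0, 0, 1],
  "newtons": 10
}}

```text
time: 22.8
position: [0.4983, -0.2858, 0.0254]
tool_rot: [2.284, 2.158, 0.0]
ft_force: [-0.5, 0.0, 0.1]
grip_width: 0.997
grip_force: 0.0
```

Call:
{"name": "jog_arm", "arguments": {
  "moves": [0, 0, -0.03, 0, 0, 0, 1, 0, 0, -0.1, 0, 0, 0, 1, 0, 0, -0.2, 0, 0, 0, 1, 0, 0, -0.35, 0, 0, 0, 1, 0, 0, -0.5, 0, 0, 0, 1, 0, 0, -0.7, 0, 0, 0, 1, 0, 0, -0.82, 0, 0, 0, 1, 0, 0, -0.82, 0, 0, 0, 1]
}}

```text
time: 23.8
position: [0.4995, -0.2874, 0.2762]
tool_rot: [2.279, 2.152, 0.006]
ft_force: [0.4, 0.2, -0.3]
grip_width: 1.007
grip_force: 0.0
```

```bash
python3 st.py
python3 - <<'E'
from h import *
np.set_printoptions(precision=1,suppress=True)
save("wrist","w9");save("side","s9")
for n in("w9","s9"):
    v=load(n);p=v[0];y=np.array([.057,.9984,0]);y/=np.linalg.norm(y);x=np.array([y[1],-y[0],0]);e=np.array([.4965,-.3208,.048])
    g=cv2.cvtColor(p,cv2.COLOR_RGB2HSV)
    Q={}
    for s,w in((.0,.028),(.06,.028),(.118,.028),(.122,.019),(.14,.019),(.16,.019)):
        Q[s]=proj(v,[e+y*s-x*w,e+y*s+x*w])
    print(n,{k:q.round(1).tolist() for k,q in Q.items()})
    if n=="w9":
        for s in(.03,.06,.1,.13,.15):
            r=int(round(proj(v,[e+y*s])[0,1])); G=np.abs(np.diff(cv2.GaussianBlur(p,(3,3),0)[r].astype(int).sum(1)));c=np.flatnonzero(G>70);print(s,r,c[(c>180)&(c<340)],proj(v,[e+y*s-x*.028,e+y*s+x*.028])[:,0],proj(v,[e+y*s-x*.019,e+y*s+x*.019])[:,0])
        c=int(round(proj(v,[e+y*.1])[0,0]));G=np.abs(np.diff(cv2.GaussianBlur(p,(3,3),0)[:,c].astype(int).sum(1)));print(c,np.flatnonzero(G>70)[:15],proj(v,[e,e+y*.16])[:,1])
E
```

```text
23.8 [ 0.4995 -0.2874  0.2762] yaw -0.05742849994140354 tilt [-0.0016  0.0076 -1.    ] [ 0.4126  0.1923 -0.3479] 1.0068926176728252 0.0
w9 {0.0: [[234.7, 190.4], [276.9, 190.3]], 0.06: [[233.8, 145.0], [277.6, 145.0]], 0.118: [[233.0, 98.2], [278.2, 98.1]], 0.122: [[240.2, 94.8], [271.0, 94.8]], 0.14: [[240.0, 79.6], [271.1, 79.6]], 0.16: [[239.9, 62.5], [271.3, 62.5]]}
0.03 168 [232 233 258 259 276] [234.2 277.2] [241.2 270.3]
0.06 145 [231 232 233 258 259 276] [233.8 277.6] [240.8 270.5]
0.1 113 [231 232 236 237 238 276 277] [233.2 278. ] [240.4 270.8]
0.13 88 [238 239 270 271] [232.8 278.4] [240.1 271.1]
0.15 71 [238 269 270 297] [232.5 278.6] [239.9 271.2]
256 [ 61  62 124 125 188 189 191 193 200 244 245 273 299 300] [190.3  62.5]
s9 {0.0: [[322.8, 295.6], [341.7, 285.7]], 0.06: [[309.1, 277.3], [327.6, 268.2]], 0.118: [[296.7, 260.9], [314.8, 252.3]], 0.122: [[298.8, 258.4], [311.1, 252.6]], 0.14: [[295.2, 253.5], [307.3, 247.9]], 0.16: [[291.1, 248.3], [303.2, 242.7]]}
```

Measured edges match the predicted pose to within about 1 px (roughly 1.3 mm) on all sides. The plate is flat, centred and against the stop, and the arm is clear, so I'm handing in.

```bash
python3 -c "
from bench import ctrl
print(ctrl.close_job())"
```

```text
the job is handed in; nothing more can be done
None
```

The top plate from rack_a is lying flat on the bar of the drilling block, centred to within about 2 mm and with its plain end against the stop; I handed the job in with the arm clear, at about 24 s on the robot's clock, and no verdict was returned.

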